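# Code the edges of a batch of test cartridges

## Task

Take the cartridges out of the grey tray, lay each in a lane of its own on the coder, and push each along its lane until its front edge just meets the red line. With all of them lined up, press the yellow treadle right down to its stop and hold it there for a second. Then let the treadle come up and put every cartridge back in the tray, seated flat in a pocket of its own, leaving the timer, the dropper bottle and the specimen cup where they are.

Things in the scene. Friction and masses are not known exactly. Their poses are not given: they have to be found in the camera images.
- line (a point): Focus line of the edge coder: a thin red line scribed across its flat aluminium bed, with no stop at it. This point is the middle of the line, on the bed's top, 12 mm above the counter. x points along the lanes towards the white housing, y along the line. The bed reaches 130 mm behind the line (-x). A tall grey covered instrument stands close behind the housing.
- coder: The fixed edge coder; origin under the middle of its red line, on the counter; axes as the line's. Three lanes, centred at y = +75, 0, -75 mm, each 44 mm wide between grey rails 6 mm wide and 6 mm high above the bed, which run from x = -121 to +29 mm. White housing: front face 38 mm beyond the line, 34 mm deep, top 56 mm above the counter.
- pedal (a joint): Hinge of the treadle switch: 0 when up, grows as it is pressed, 0.20 rad at its stop (sprung; springs back by itself).
- pedal_pad (a point): Point on top of the black rubber pad of the yellow treadle, 80 mm from its hinge, about 43 mm above the counter when up; it goes down 16 mm to the stop, which takes 2.6 N to start and 6.6 N to reach. The treadle is 62 mm wide, 100 mm long, x points to its hinge; fixed black base 124 x 84 mm.
- cart_a_c (a point): Centre of the cartridge with the blue top: a white box 50 mm (x) by 40 mm (y) by 20 mm high, 60 g, one of two or three. It starts seated in a pocket of the tray, its x along the pocket's x. Its two ends are alike. Absent in some runs.
- cart_b_c (a point): Centre of the cartridge with the green top: a white box 50 mm (x) by 40 mm (y) by 20 mm high, 60 g, one of two or three. It starts seated in a pocket of the tray, its x along the pocket's x. Its two ends are alike. Absent in some runs.
- cart_c_c (a point): Centre of the cartridge with the yellow top: a white box 50 mm (x) by 40 mm (y) by 20 mm high, 60 g, one of two or three. It starts seated in a pocket of the tray, its x along the pocket's x. Its two ends are alike. Absent in some runs.
- pocket0 (a point): Where the centre of a cartridge lies when seated in pocket 0 of the fixed grey tray (78 x 212 x 18 mm). The pocket is 54 mm (x) by 44 mm (y), 8 mm deep, its floor 10 mm above the counter and 10 mm below this point, so a seated cartridge stands 12 mm proud of the tray. Pockets lie in a row along y, 75 mm apart; any cartridge may go in any pocket, either way round.
- pocket1 (a point): Where the centre of a cartridge lies when seated in pocket 1 of the fixed grey tray (78 x 212 x 18 mm). The pocket is 54 mm (x) by 44 mm (y), 8 mm deep, its floor 10 mm above the counter and 10 mm below this point, so a seated cartridge stands 12 mm proud of the tray. Pockets lie in a row along y, 75 mm apart; any cartridge may go in any pocket, either way round.
- pocket2 (a point): Where the centre of a cartridge lies when seated in pocket 2 of the fixed grey tray (78 x 212 x 18 mm). The pocket is 54 mm (x) by 44 mm (y), 8 mm deep, its floor 10 mm above the counter and 10 mm below this point, so a seated cartridge stands 12 mm proud of the tray. Pockets lie in a row along y, 75 mm apart; any cartridge may go in any pocket, either way round.
- timer: Bystander: white bench timer lying on its back, 58 x 62 x 20 mm; origin at the centre of its underside.
- dropper: Bystander: white dropper bottle with a red top, 30 mm wide, 91 mm high; origin at the centre of its underside.
- cup: Bystander: clear specimen cup, 50 mm wide, 79 mm high; origin at the centre of its underside.
- sharps_bin: Part of the room, fixed: yellow bin with a red lid, 194 mm wide, 215 mm high, behind the work between tray and coder; origin at the centre of its underside. Carry things past it on the robot's side, with room for the gripper's body.
There are look-alikes about, which are no part of the job. Leave any brown look-alike of the part that bears cart_c_c alone.

How it is judged:
By the outcome, as a careful person would: the job done as asked, in the order asked, and still so for the second after the job is handed in, with the robot touching nothing.
Of cart_a, cart_b, cart_c only 2 to 3 are there at a start; the rules pass over those that are not, and their reading is None.
At some moment in a run one of cart_a, cart_b, cart_c may be knocked a few centimetres aside while the robot is not near it.
Once in a run the grip may slacken for a moment while it holds something.
It also fails if it takes over 210 s, if anything falls off the work surface, if the arm or the gripper's body presses on something with over 40 N, if the wrist force passes 120 N, or if a joint passes its speed limit or range.

## Robot

A 6-joint arm with a two-finger parallel gripper is mounted at the origin on a cart in front of the work surface, level with it; the furniture and walls round the work are solid. World frame = base frame: x ahead of the robot, y to its left, z up, the work surface at z = 0. Lengths are in m, angles in rad, forces in N, time in s.
With the tool pointing down it reaches from about 0.35 to 1 m from the base axis. Payload 7.1 kg.
Tool frame: the origin (TCP) lies on the centre line of the jaws, within the pads' length; the fingertips stand finger_overhang ahead of it and the grasp point (between the pads) lies 11 mm behind it (finger_overhang is the distance from the TCP to the fingertips, in m); z points along the fingers, y is the direction in which the jaws open and shut (so a half turn about z gives the same grasp; the last joint's range is limited). The gripper opens to 85 mm and grips with 20 to 120 N. Pads are 22 mm wide; open, the fingers measure 114 mm over their backs; the gripper's body (76 mm by 85 mm) begins 54 mm behind the grasp point. The pads swing forward as they close: fully open they stand 13 mm farther back than shut.
Start: joints at [1.084, 0.423, 1.63, -0, 1.089, -0.019], TCP at [0.282, 0.558, 0.239] pointing down, gripper open.
Joint ranges: [-3, 3], [-0.9, 2.11], [0.09, 2.58], [-1.31, 4.45], [0.11, 2.69], [-2.54, 2.54]. Speed limits (rad/s): [2.39, 2.39, 3.01, 3.14, 3.14, 3.14].

## Interface

Orientations are given as a unit quaternion [w, x, y, z].
In Python, from plant import movep, servo_line, move_joints, move_gripper, dwell, inverse_kinematics, observe, camera, camera_model, IKError, finish_job, finger_overhang gives the robot as it stands. Calls block until the motion is done:
- movep(position, orientation): joint-space move of the TCP to a pose.
- servo_line(position, attitude=None, speed=0.15, f_stop=None): straight line of the TCP; attitude=None keeps the orientation; speed is the mean speed in m/s. With f_stop (N) it stops when the force on the tool has changed by that much, and returns True; else False.
- move_joints(angles): joint-space move.
- move_gripper(opening, grip_force=None): opening from 0.0 (shut) to 1.0 (fully open); grip_force is the grip in N (None keeps the last); returns when the fingers have stopped.
- dwell(seconds).
- inverse_kinematics(position, orientation): joint angles nearest the present ones, or None.
- observe(): the state.
- camera(name): name is "side" or "top" or "wrist"; returns (picture, depth): 420x560x3 uint8, red, green, blue; 420x560 float32, m along the optical axis (not along the pixel's ray), 0 where there is no reading.
- camera_model(name): a dict with "K" (3x3 intrinsics, pixels), "k1" (the pictures are not rectified: a ray, as slopes to the right and down, at radius r is drawn at 1 + k1 r^2 times it, then the intrinsics apply), "view" (4x4, takes a point from world to camera coordinates); the wrist camera has in their place "T_tool_cam" (4x4, takes a point from camera to tool coordinates, whose origin is the TCP and whose axes are the flange's). Camera axes: x right, y down, z forward; pixel columns grow to the right and rows downward; lengths in m; the calibration is good to about 2 mm. A picture is of the moment at which its call begins: read the wrist's pose just before it. camera_model takes no time and is no camera call.
A pose or a line that the arm cannot do raises IKError and nothing moves.
- finish_job(): hands the job in, once; it reports no verdict.
The state is a dict: "time": time; "joint_pos": joint angles; "joint_velocities": joint speeds; "tau": joint torques, N m; "tool_pos": TCP position; "eef_rot": TCP orientation; "force": force on the tool from outside, world axes, zero at the start; "torque": the same for the moment, N m; "width": opening from 0.0 (shut) to 1.0 (fully open).
Only numpy, scipy, OpenCV 4.12 (cv2) and the standard library are available. Lean on these libraries where they do the work, as an engineer would, in place of code of your own. Each camera call takes 0.05 s, during which the arm holds its last target.

## Working session

There is one attempt and no reset: what is moved stays moved. The work goes in short steps, each a Python script; the robot and the scene stay as the last script left them, time stands still between calls to the robot, and variables do not carry over. Pictures are saved under pics/ and viewed, and the job is handed in when it is done.

```bash
ls; mkdir -p pics
python3 - <<'E'
from plant import *
import cv2
print(finger_overhang, observe())
for n in ["side","top","wrist"]:
    p,d=camera(n); cv2.imwrite(f"pics/{n}0.png",p[:,:,::-1]); m=camera_model(n); print(n,m)
E
```

```text
pics
0.008 {'time': 0.0, 'joint_pos': array([ 1.08402668e+00,  4.23845384e-01,  1.63072292e+00,  1.66864478e-05,
        1.08860424e+00, -1.89959855e-02]), 'joint_velocities': array([ 0.0014396 , -0.00044319, -0.00085824, -0.00067423, -0.00074829,
        0.00142295]), 'tau': array([ 8.54517129e-04, -5.57388175e+01, -2.81736159e+01,  4.25534722e-05,
        7.42445147e-03,  1.56929595e-06]), 'tool_pos': array([0.281524  , 0.55738318, 0.23852992]), 'eef_rot': array([-2.04794484e-04,  2.31763964e-01,  9.72771731e-01, -7.62970082e-04]), 'force': array([-0.5328809 , -0.59719251, -0.14754268]), 'torque': array([-0.00924324, -0.03782943, -0.01707102]), 'width': 0.9980535361674678}
side {'K': array([[392.85752619,   0.        , 278.20214645],
       [  0.        , 392.85752619, 203.96329456],
       [  0.        ,   0.        ,   1.        ]]), 'k1': -0.026071029736617426, 'view': array([[ 0.92055105, -0.39062004, -0.00132237, -0.48352398],
       [-0.1905136 , -0.4460116 , -0.87451599,  0.15163664],
       [ 0.34101368,  0.80528854, -0.48499488,  0.95845388],
       [ 0.        ,  0.      
[... 330 characters left out ...]
.21192221,  0.52597491],
       [ 0.2113973 , -0.01589869, -0.9772709 ,  1.27086756],
       [ 0.        ,  0.        ,  0.        ,  1.        ]])}
wrist {'K': array([[361.14675585,   0.        , 278.98253137],
       [  0.        , 361.14675585, 211.56561498],
       [  0.        ,   0.        ,   1.        ]]), 'k1': -0.007864596365374425, 'T_tool_cam': array([[ 4.59240483e-04, -9.62973842e-01, -2.69594453e-01,
         6.76843941e-02],
       [ 9.99999866e-01,  3.78282137e-04,  3.52249897e-04,
        -1.29386079e-03],
       [-2.37224670e-04, -2.69594579e-01,  9.62973887e-01,
        -1.34327171e-01],
       [ 0.00000000e+00,  0.00000000e+00,  0.00000000e+00,
         1.00000000e+00]])}
```

View pics/side0.png

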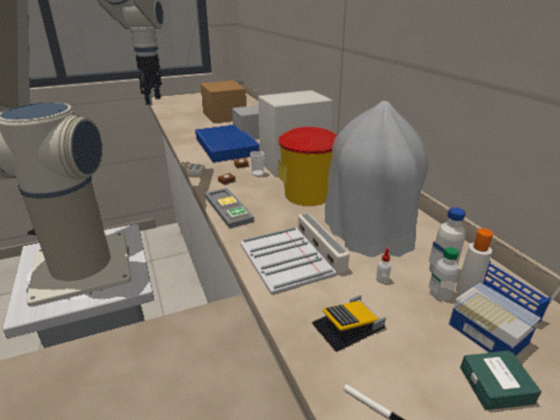

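View pics/top0.png

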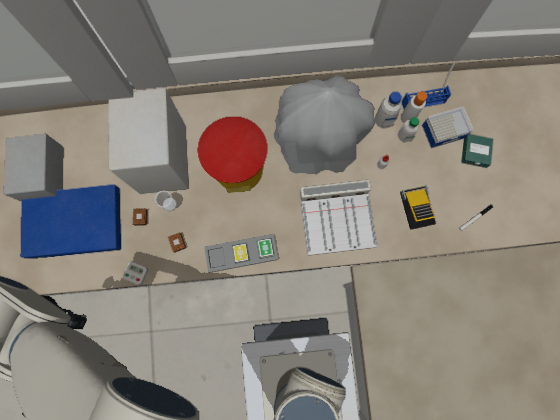

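View pics/wrist0.png

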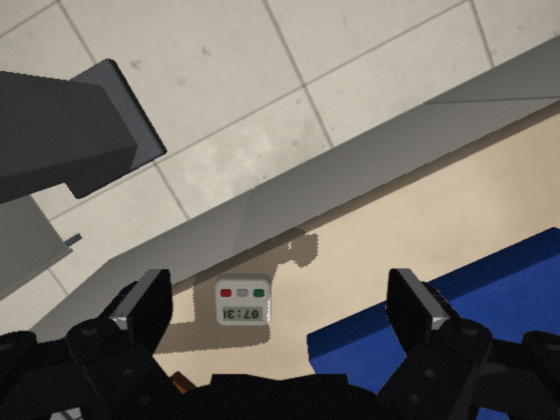

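The top view shows two cartridges seated in the tray: yellow (240,253) and green (265,248). The left pocket is empty. Possible mix-ups are the brown look-alikes at (140,217) and (177,242) and the timer at (134,270). The blue cartridge seems to be absent. The coder is at (338,220), the treadle at (418,207), the cup at (167,200) and the dropper at (383,161).

```bash
cat > h.py <<'E'
from plant import *
import numpy as np, cv2
from scipy.spatial.transform import Rotation as R
def q2R(q): return R.from_quat([q[1],q[2],q[3],q[0]]).as_matrix()
def cam_pose(name, st=None):
    m=camera_model(name)
    if name=="wrist":
        T=np.eye(4); T[:3,:3]=q2R(st["eef_rot"]); T[:3,3]=st["tool_pos"]
        return m,T@m["T_tool_cam"]
    return m,np.linalg.inv(m["view"])
def cast(name,px,z,st=None):
    "pixels (N,2) -> world points on plane z"
    m,T=cam_pose(name,st); K=m["K"]
    px=np.asarray(px,float).reshape(-1,1,2)
    u=cv2.undistortPoints(px,K,np.array([m["k1"],0,0,0,0]))  # forward model: x*(1+k1 r^2)
    u=u.reshape(-1,2); d=np.c_[u,np.ones(len(u))]@T[:3,:3].T
    s=(z-T[2,3])/d[:,2]
    return T[:3,3]+s[:,None]*d
def proj(name,P,st=None):
    m,T=cam_pose(name,st); V=np.linalg.inv(T)
    P=np.asarray(P,float).reshape(-1,3)
    return cv2.projectPoints(P,cv2.Rodrigues(V[:3,:3])[0],V[:3,3],m["K"],np.array([m["k1"],0,0,0,0]))[0].reshape(-1,2)
def down(yaw):
    "tool z down; tool y (jaw axis) at direction yaw in the world xy"
    y=np.array([np.cos(yaw),np.sin(yaw),0]); z=np.array([0,0,-1.]); x=np.cross(y,z)
    q=R.from_matrix(np.c_[x,y,z]).as_quat(); return np.array([q[3],q[0],q[1],q[2]])
def snap(name,fn,crop=None,scale=1):
    st=observe(); p,d=camera(name); 
    im=p[:,:,::-1]
    if crop: im=im[crop[1]:crop[3],crop[0]:crop[2]]
    if scale!=1: im=cv2.resize(im,None,fx=scale,fy=scale,interpolation=cv2.INTER_NEAREST)
    cv2.imwrite("pics/"+fn,im); return st,p,d
E
python3 - <<'E'
from h import *
np.set_printoptions(precision=4,suppress=True)
for n,px,z in [("tray l",(207,257),.018),("yellow",(240,253),.03),("green",(265,248),.03),("coder",(338,210),.012),("pedal",(420,207),.043),("dropper",(383,161),.09),("cup",(167,200),.04),("timer",(134,270),.02),("bin",(233,150),.215),("br",(140,217),.02),("br2",(177,242),.02)]:
    print(n,cast("top",px,z)[0])
p=cv2.imread("pics/top0.png")[175:285,120:440]; cv2.imwrite("pics/top0c.png",cv2.resize(p,None,fx=2.5,fy=2.5,interpolation=cv2.INTER_CUBIC))
E
```

```text
tray l [0.4118 0.2351 0.018 ]
yellow [0.4125 0.1344 0.03  ]
green [0.42   0.0591 0.03  ]
coder [ 0.5162 -0.1741  0.012 ]
pedal [ 0.4939 -0.418   0.043 ]
dropper [ 0.6346 -0.3153  0.09  ]
cup [0.594  0.3418 0.04  ]
timer [0.3939 0.4569 0.02  ]
bin [0.6679 0.1149 0.215 ]
br [0.5543 0.4327 0.02  ]
br2 [0.4658 0.3224 0.02  ]
```

View pics/top0c.png

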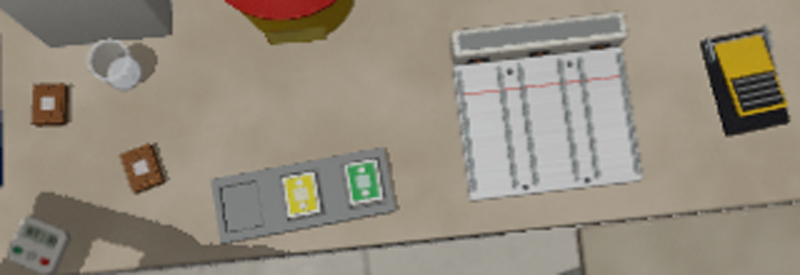

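Choice: the yellow and green cartridges in the grey tray. The browns are loose, and blue is absent. Next, a close look from above the tray and the coder.

Run:
```python
from h import *
for yaw in (-np.pi/2,np.pi/2,-1.4,-1.7):
    for P in ([.42,.12,.22],[.45,-.17,.22],[.42,.06,.03],[.45,-.25,.03],[.5,-.42,.06]):
        j=inverse_kinematics(P,down(yaw)); print(yaw,P,None if j is None else np.round(j,2))
movep([.40,.13,.25],down(-np.pi/2)); snap("wrist","w1.png"); print(observe()["time"])
```

```text
-1.5707963267948966 [0.42, 0.12, 0.22] [ 0.25  0.17  2.05 -0.    0.92  1.82]
-1.5707963267948966 [0.45, -0.17, 0.22] [-0.39  0.24  1.96 -0.    0.95  1.18]
-1.5707963267948966 [0.42, 0.06, 0.03] [ 0.11  0.54  2.17 -0.    0.44  1.68]
-1.5707963267948966 [0.45, -0.25, 0.03] [-0.53  0.61  1.97 -0.    0.56  1.04]
-1.5707963267948966 [0.5, -0.42, 0.06] [-0.72  0.69  1.65 -0.    0.8   0.85]
1.5707963267948966 [0.42, 0.12, 0.22] [ 0.25  0.17  2.05 -0.    0.92 -1.32]
1.5707963267948966 [0.45, -0.17, 0.22] [-0.39  0.24  1.96 -0.    0.95 -1.96]
1.5707963267948966 [0.42, 0.06, 0.03] [ 0.11  0.54  2.17 -0.    0.44 -1.46]
1.5707963267948966 [0.45, -0.25, 0.03] [-0.53  0.61  1.97 -0.    0.56 -2.1 ]
1.5707963267948966 [0.5, -0.42, 0.06] [-0.72  0.69  1.65 -0.    0.8  -2.29]
-1.4 [0.42, 0.12, 0.22] [ 0.25  0.17  2.05 -0.    0.92  1.65]
-1.4 [0.45, -0.17, 0.22] [-0.39  0.24  1.96 -0.    0.95  1.01]
-1.4 [0.42, 0.06, 0.03] [ 0.11  0.54  2.17 -0.    0.44  1.51]
-1.4 [0.45, -0.25, 0.03] [-0.53  0.61  1.97 -0.    0.56  0.87]
-1.4 [0.5, -0.42, 0.06] [-0.72  0.69  1.65 -0.    0.8   0.68]
-1.7 [0.42, 0.12, 0.22] [ 0.25  0.17  2.05 -0.    0.92  1.95]
-1.7 [0.45, -0.17, 0.22] [-0.39  0.24  1.96 -0.    0.95  1.31]
-1.7 [0.42, 0.06, 0.03] [ 0.11  0.54  2.17 -0.    0.44  1.81]
-1.7 [0.45, -0.25, 0.03] [-0.53  0.61  1.97 -0.    0.56  1.17]
-1.7 [0.5, -0.42, 0.06] [-0.72  0.69  1.65 -0.    0.8   0.98]
1.8417
```

View pics/w1.png

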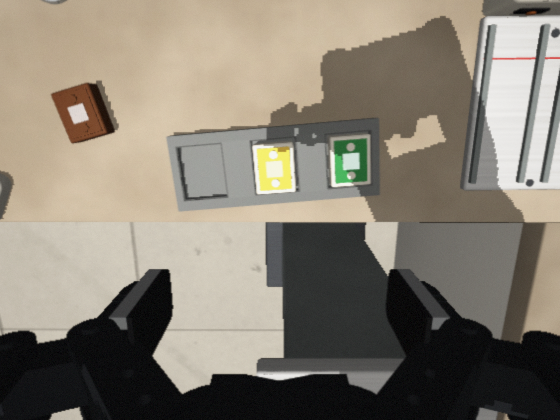

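The wrist view shows the empty pocket at (203,170), yellow at (274,168), green at (351,161), a brown look-alike at (82,112), and the start of the coder at the right. Now measure.

```bash
cat >> h.py <<'E'
RNG={"y":((22,120,120),(34,255,255)),"g":((60,90,40),(85,255,255)),"r":((0,130,120),(8,255,255)),"b":((98,120,60),(125,255,255))}
def blobs(p,c,amin=60):
    hsv=cv2.cvtColor(p,cv2.COLOR_RGB2HSV); m=cv2.inRange(hsv,*RNG[c])
    m=cv2.morphologyEx(m,cv2.MORPH_CLOSE,np.ones((13,13)))
    cs=[x for x in cv2.findContours(m,cv2.RETR_EXTERNAL,cv2.CHAIN_APPROX_NONE)[0] if cv2.contourArea(x)>amin]
    return sorted(cs,key=cv2.contourArea,reverse=True)
def label(p,c,st,cam="wrist",z=.030,amin=400):
    "[(centre xy, long-axis yaw deg, sizes mm, px)]"
    out=[]
    for k in blobs(p,c,amin):
        W=cast(cam,k[:,0,:].astype(float),z,st)[:,:2]
        (cx,cy),(w,h),a=cv2.minAreaRect((W*1000).astype(np.float32))
        if w<h: w,h,a=h,w,a+90
        a=(a+90)%180-90
        out.append((np.array([cx,cy])/1000,a,(w,h),k[:,0,:].mean(0)))
    return out
E
python3 - <<'E'
from h import *
np.set_printoptions(precision=4,suppress=True)
st=observe(); p,d=camera("wrist"); np.save("w1.npy",p)
for c in "yg": print(c,label(p,c,st))
# white border + label: cart top
hsv=cv2.cvtColor(p,cv2.COLOR_RGB2HSV)
# tray contour grey
g=cv2.inRange(hsv,(0,0,60),(180,45,140)); g[230:]=0; g[:105]=0; g[:,:160]=0; g[:,388:]=0
k=max(cv2.findContours(cv2.morphologyEx(g,cv2.MORPH_CLOSE,np.ones((9,9))),cv2.RETR_EXTERNAL,cv2.CHAIN_APPROX_NONE)[0],key=cv2.contourArea)
W=cast("wrist",k[:,0,:].astype(float),.018,st)[:,:2]
print("tray",cv2.minAreaRect((W*1000).astype(np.float32)))
im=p[90:230,150:400,::-1].copy(); cv2.drawContours(im,[k-[150,90]],-1,(255,0,255),1); cv2.imwrite("pics/tr.png",cv2.resize(im,None,fx=3,fy=3,interpolation=cv2.INTER_NEAREST))
print(st["tool_pos"], d[168,274],d[170,203])
E
```

```text
y [(array([0.4135, 0.1338]), 4.5074076652526855, (41.471614837646484, 30.79370880126953), array([274.482 , 168.2086]))]
g [(array([0.4211, 0.0592]), 3.807582378387451, (41.268798828125, 30.61896514892578), array([350.5634, 160.5141]))]
tray ((414.8380432128906, 129.9480743408203), (78.86459350585938, 206.0028839111328), 4.827258586883545)
[0.4003 0.1305 0.2501] 0.35557404 0.37771222
```

View pics/tr.png

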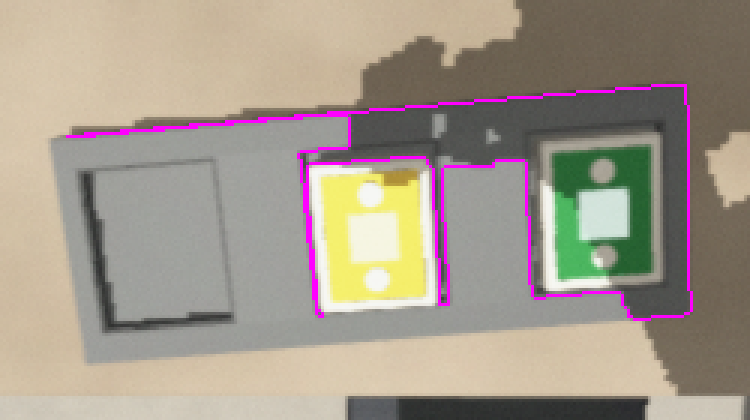

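Run:
```python
from h import *
np.set_printoptions(precision=4,suppress=True)
# tray edge + pocket angle from w1
st=observe()
off=np.array([150,90.])
e=np.array([[65,136],[685,85],[90,362],[620,320]])/3+off
print(cast("wrist",e,.018,st))
pk=np.array([[80,172],[213,160],[233,318],[106,332]])/3+off
W=cast("wrist",pk,.018,st); print("pocket",W,W.mean(0))
movep([.43,-.17,.25],down(-np.pi/2)); snap("wrist","w2.png"); print(observe()["time"])
```

```text
[[0.4445 0.2362 0.018 ]
 [0.4613 0.0317 0.018 ]
 [0.3666 0.2335 0.018 ]
 [0.3822 0.0483 0.018 ]]
pocket [[0.4326 0.2321 0.018 ]
 [0.4367 0.1874 0.018 ]
 [0.3826 0.1827 0.018 ]
 [0.3775 0.2271 0.018 ]] [0.4073 0.2073 0.018 ]
3.1
```

View pics/w2.png

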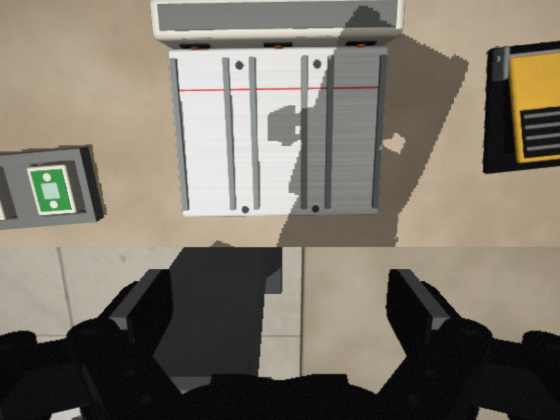

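The coder's red line runs from about (180,91) to (383,88). The lanes lie between the rails at columns 178–230, 254–305 and 329–380, and the pedal is at the right edge.

Run:
```python
from h import *
np.set_printoptions(precision=4,suppress=True)
st=observe(); p,d=camera("wrist")
a=p.astype(int); m=((a[:,:,0]-np.maximum(a[:,:,1],a[:,:,2]))>45)&(a[:,:,0]>70)
m[:75]=0;m[105:]=0;m[:,:172]=0;m[:,390:]=0
ys,xs=np.nonzero(m); cols=np.unique(xs)
pts=np.array([[c,np.average(ys[xs==c],weights=(a[ys[xs==c],c,0]-a[ys[xs==c],c,1]))] for c in cols]); print(len(pts),pts[0],pts[-1])
W=cast("wrist",pts,.012,st)
k=np.polyfit(W[:,1],W[:,0],1); r=W[:,0]-np.polyval(k,W[:,1]); ok=abs(r)<.0015; k=np.polyfit(W[ok,1],W[ok,0],1)
print("line",k,"yaw deg",-np.degrees(np.arctan(k[0])),W[0],W[-1],np.linalg.norm(W[0]-W[-1]))
# rails: columns at row 140 / top z .018
for row in (75,110,150,190):
    g=p[row].astype(int).sum(1); print(row,[ (c,int(g[c])) for c in range(165,395) if abs(g[c+1]-g[c-1])>90])
cv2.imwrite("pics/w2c.png",cv2.resize(p[40:225,160:400,::-1],None,fx=3,fy=3,interpolation=cv2.INTER_NEAREST))
print(d[120,200],d[120,520])
```

```text
172 [179.  90.] [377.  87.]
line [-0.0149  0.5165] yaw deg 0.8540851591285546 [ 0.5176 -0.0721  0.012 ] [ 0.5207 -0.2659  0.012 ] 0.19376545826085162
75 [(176, 375), (178, 457), (179, 673), (222, 674), (223, 569), (224, 436), (228, 396), (229, 327), (230, 514), (231, 680), (248, 678), (249, 588), (250, 436), (256, 353), (257, 563), (258, 682), (300, 671), (301, 550), (302, 414), (307, 400), (308, 568), (309, 669), (322, 669), (323, 557), (324, 418), (326, 374), (327, 269), (333, 245), (334, 332), (378, 339), (379, 212)]
110 [(179, 368), (181, 282), (182, 397), (183, 568), (184, 692), (224, 640), (225, 510), (230, 380), (232, 368), (233, 587), (234, 690), (249, 691), (250, 603), (251, 460), (256, 364), (257, 550), (258, 688), (273, 620), (274, 502), (294, 416), (295, 583), (296, 684), (298, 682), (299, 580), (300, 416), (301, 294), (307, 253), (308, 336), (325, 375), (326, 287), (332, 232), (333, 322), (376, 337), (377, 212)]
150 [(182, 391), (183, 274), (184, 239), (185, 374), (186, 575), (187, 690), (226, 637), (227, 501), (232, 348), (233, 324), (234, 555), (235, 678), (250, 675), (251, 575), (252, 442), (257, 374), (258, 541), (259, 669), (298, 670), (299, 583), (300, 463), (301, 338), (302, 216), (307, 261), (308, 332), (325, 312), (326, 220), (331, 233), (332, 311), (374, 303), (375, 189), (378, 234), (379, 333), (381, 333), (390, 307), (391, 438)]
190 [(185, 431), (186, 335), (187, 271), (188, 542), (189, 693), (229, 619), (230, 490), (234, 363), (235, 325), (236, 577), (237, 692), (252, 689), (253, 603), (254, 466), (259, 365), (260, 588), (261, 687), (288, 674), (289, 574), (290, 408), (300, 344), (301, 264), (306, 249), (307, 323), (324, 343), (325, 251), (331, 312), (371, 368), (372, 287), (373, 186)]
0.35994208 0.33760947
```

View pics/w2c.png

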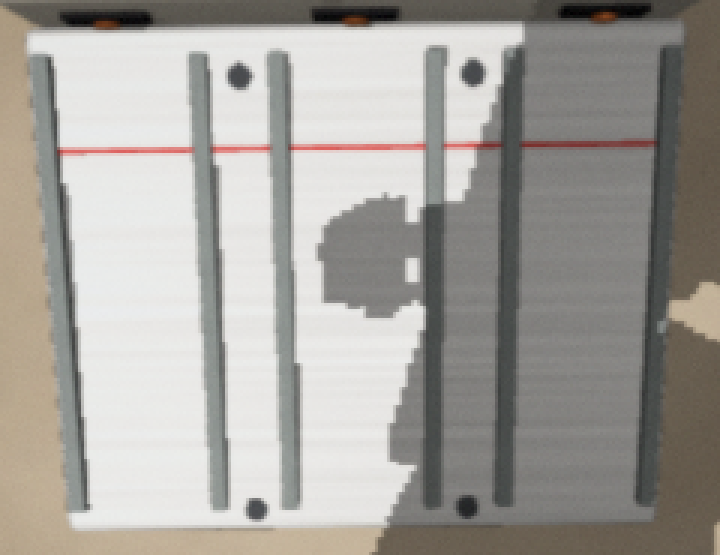

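Run:
```python
from h import *
np.set_printoptions(precision=4,suppress=True)
st=observe()
Y=np.array([100,50,25,-25,-50,-100])/1000
A=cast("wrist",np.array([[x,100] for x in (46,201,280,435,511,669)])/3.+[160,40],.018,st)
B=cast("wrist",np.array([[x,480] for x in (75.5,218,289,432,505,647)])/3.+[160,40],.018,st)
for V in (A,B):
    k=np.polyfit(Y,V[:,1],1); print(V[:,:2].tolist(),k)
D=(A-B).mean(0); print("lane yaw",np.degrees(np.arctan2(D[1],D[0])))
```

```text
[[0.532399869977571, -0.07116613673398381], [0.5324452819260338, -0.1204286265869216], [0.5324838242115331, -0.14551391092266355], [0.5325895990492538, -0.19471470339392064], [0.5326560784750359, -0.21884116881059043], [0.5328252285781541, -0.26903132369165306]] [ 0.9881 -0.1699]
[[0.4081301759688457, -0.07219427086082444], [0.40824231982889136, -0.12184601644900939], [0.408299414333277, -0.14656448544992784], [0.40841692064554697, -0.19633389570744025], [0.40847822590162997, -0.22174304504832493], [0.40860009942579045, -0.2711990111369527]] [ 0.9958 -0.1716]
lane yaw 0.7829941315886774
```

Coder line centre is about (0.519, -0.170) with yaw 0.8°, and the rail spacing agrees with the given sizes. Next, a gentle touch on the bare counter to calibrate fingertip height at the grasp opening.

Run:
```python
from h import *
np.set_printoptions(precision=4,suppress=True)
move_gripper(0.47,30)
movep([.44,-.02,.06],down(-np.pi/2))
print(observe()["width"])
servo_line([.44,-.02,.02],speed=.08)
print(servo_line([.44,-.02,-.004],speed=.02,f_stop=2.5),observe()["tool_pos"],observe()["force"])
servo_line([.44,-.02,.06],speed=.1); print(observe()["time"])
```

```text
0.4687370925560011
True [ 0.44   -0.02    0.0065] [-0.4825 -0.2628  6.1932]
6.6833
```

```bash
cat >> h.py <<'E'
G=50
def pick(xy,yaw,zg,zup=.10):
    q=down(np.radians(yaw-90)); move_gripper(.70,G)
    x,y=xy; movep([x,y,zup],q); servo_line([x,y,zg+.015],speed=.12)
    hit=servo_line([x,y,zg],speed=.05,f_stop=8)
    move_gripper(0.0,G); s=observe(); print("hit",hit,"grip w",s["width"],"F",s["force"],"z",s["tool_pos"][2])
    servo_line([x,y,zg+.03],speed=.08); servo_line([x,y,zup],speed=.15); s=observe(); print("lift w",s["width"],"t",s["time"])
E
python3 - <<'E'
from h import *
np.set_printoptions(precision=4,suppress=True)
pick((.4211,.0592),4.7,.0275)
st,p,d=snap("wrist","w3.png"); snap("side","s3.png",(150,150,400,350),3)
E
```

```text
hit False grip w 0.45159652606742606 F [-0.7832 -0.3715  5.8575] z 0.027912082999114664
lift w 0.4482159498942083 t 9.825
```

View pics/w3.png

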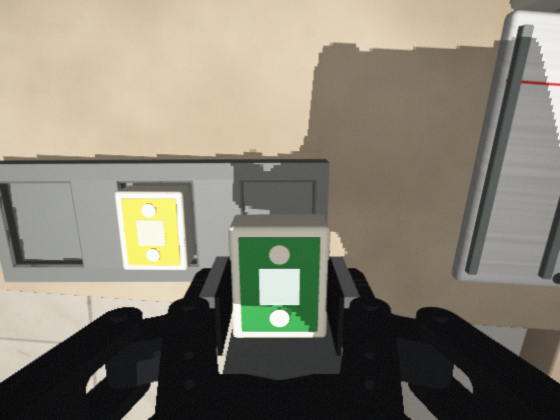

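View pics/s3.png

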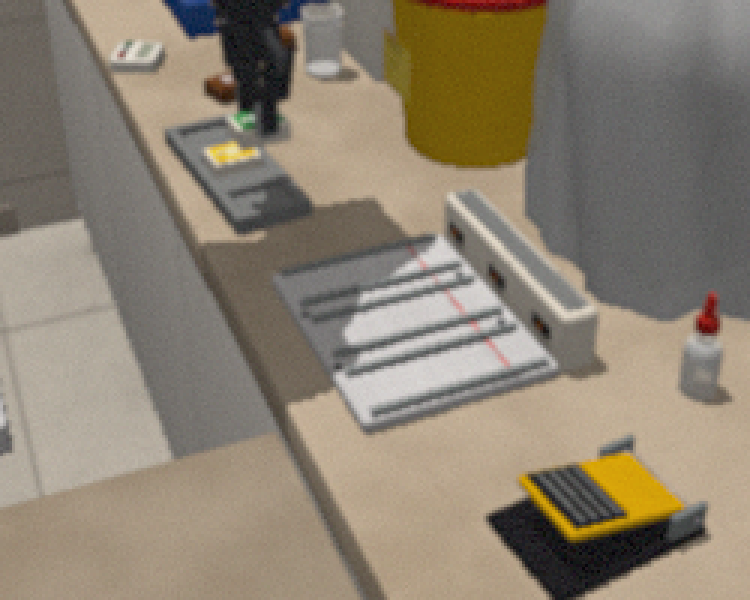

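Green is held squarely, with its label at (279,285). Measure its in-hand offset, then lay it in lane +75, front about 30 mm short of the line.

```bash
cat >> h.py <<'E'
CO=np.array([.5190,-.1700]); CY=0.82
def c2w(x,y):
    a=np.radians(CY); return CO+np.array([[np.cos(a),-np.sin(a)],[np.sin(a),np.cos(a)]])@np.array([x,y])
def w2c(P):
    a=np.radians(CY); return np.array([[np.cos(a),np.sin(a)],[-np.sin(a),np.cos(a)]])@(np.asarray(P)[:2]-CO)
def inhand(c,topoff=.0021):
    st=observe(); p,d=camera("wrist"); L=label(p,c,st,z=st["tool_pos"][2]+topoff,amin=2000)[0]
    Rt=q2R(st["eef_rot"]); o=Rt[:2,:2].T@(L[0]-st["tool_pos"][:2])
    tx=np.degrees(np.arctan2(Rt[1,0],Rt[0,0])); print("inhand off tool",o,"size",L[2],"cart yaw - tool x yaw",L[1]-tx); return o,L[1]-tx
def place(cx,cy_w,yaw,off,z,zup=.10,opening=.64,fs=4):
    "put cart centre at world xy with cart yaw; off= cart centre in tool xy"
    q=down(np.radians(yaw-90)); Rt=q2R(q); t=np.array([cx,cy_w])-Rt[:2,:2]@off
    movep([*t,zup],q); servo_line([*t,z+.012],speed=.15)
    hit=servo_line([*t,z-.003],speed=.025,f_stop=fs); s=observe(); print("contact",hit,"z",s["tool_pos"],"F",s["force"],"w",s["width"])
    move_gripper(opening); servo_line([*t,z+.03],speed=.1); servo_line([*t,zup],speed=.2); print("t",observe()["time"])
E
python3 - <<'E'
from h import *
np.set_printoptions(precision=4,suppress=True)
o,a=inhand("g"); P=c2w(-55,75) if 0 else c2w(-.055,.075); print(P)
if abs(o).max()<.008:
    place(*P,CY,o,.0299)
    x,y=c2w(-.075,.075); movep([x,y,.2],down(np.radians(CY-90)))
    st,p,d=snap("wrist","w4.png"); L=label(p,"g",st,z=.032)
    for l in L: print(l, w2c(l[0]))
E
```

```text
inhand off tool [-0.0001  0.0015] size (41.43952560424805, 31.47722625732422) cart yaw - tool x yaw 0.17627454270468146
[ 0.4629 -0.0958]
contact True z [ 0.4633 -0.0944  0.0299] F [-0.8196  0.0139  7.2282] w 0.4512888069088781
t 12.8083
(array([ 0.4631, -0.0956]), 0.8432723879814148, (40.61040496826172, 30.572267532348633), array([277.2216, 168.8563])) [-0.0548  0.0752]
```

View pics/w4.png

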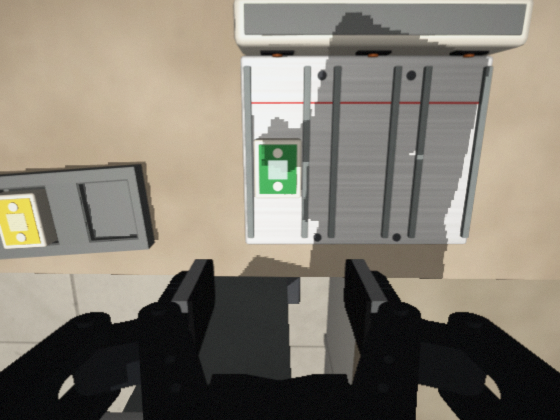

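Green lies in lane +75, label at (277,169), centre (-55,+75) mm in the coder frame, as planned. Now yellow, into lane -75.

Run:
```python
from h import *
np.set_printoptions(precision=4,suppress=True)
movep([.40,.13,.2],down(np.radians(4.7-90)))
st=observe(); p,d=camera("wrist"); L=label(p,"y",st)[0]; print(L)
if np.linalg.norm(L[0]-[.4135,.1338])<.004:
    pick(L[0]+[0,.0015],4.7,.0285)
    o,a=inhand("y")
    snap("wrist","w5.png")
```

```text
(array([0.4138, 0.1335]), 3.7608063220977783, (41.2979621887207, 30.478069305419922), array([273.7239, 175.8098]))
hit False grip w 0.45189657692080626 F [-1.7267 -0.1858  5.7268] z 0.028836646464133406
lift w 0.4485996536560243 t 17.375
inhand off tool [0.0001 0.0015] size (40.90019607543945, 31.470823287963867) cart yaw - tool x yaw 0.036232857170680255
```

View pics/w5.png

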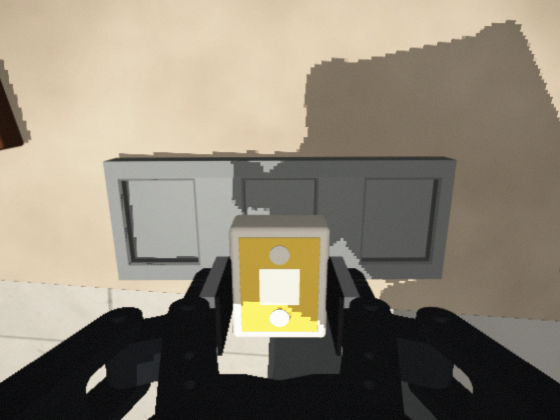

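Yellow is held squarely at (279,285). Place it in lane -75.

Run:
```python
from h import *
np.set_printoptions(precision=4,suppress=True)
P=c2w(-.055,-.075)
place(*P,CY,np.array([0,.0015]),.0308)
x,y=c2w(-.085,0); movep([x,y,.22],down(np.radians(CY-90)))
st,p,d=snap("wrist","w6.png")
for c in "gy":
  for l in label(p,c,st,z=.032): print(c,l, w2c(l[0]))
```

```text
contact True z [ 0.4653 -0.2444  0.0309] F [-0.8828 -0.0128  6.775 ] w 0.4506382781623488
t 21.05
g (array([ 0.4634, -0.096 ]), 0.9066559076309204, (40.54591751098633, 31.106037139892578), array([192.805 , 153.8553])) [-0.0545  0.0748]
y (array([ 0.4648, -0.2458]), 0.9001745581626892, (40.571956634521484, 31.358327865600586), array([362.195 , 154.8553])) [-0.0553 -0.075 ]
```

View pics/w6.png

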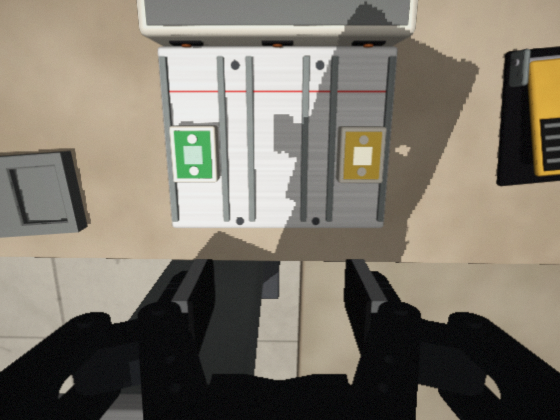

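Both are in place. Push green with shut fingers to about 3 mm short, then measure the gap from close above.

```bash
cat >> h.py <<'E'
def linefit(p,st,ylo,yhi):
    "red line points with coder y in range -> mean coder x, n"
    a=p.astype(int); m=((a[:,:,0]-np.maximum(a[:,:,1],a[:,:,2]))>40)&(a[:,:,0]>60)
    ys,xs=np.nonzero(m); W=cast("wrist",np.c_[xs,ys],.012,st)
    C=np.array([w2c(w) for w in W]); ok=(abs(C[:,0])<.012)&(C[:,1]>ylo)&(C[:,1]<yhi)
    return (C[ok,0].mean() if ok.any() else None),ok.sum()
def front(d,st,ly):
    "front edge of the cart by depth: coder x of farthest point above z=.027 in lane"
    m,T=cam_pose("wrist",st); v,u=np.mgrid[0:d.shape[0],0:d.shape[1]]
    n=cv2.undistortPoints(np.c_[u.ravel(),v.ravel()].astype(float).reshape(-1,1,2),m["K"],np.array([m["k1"],0,0,0,0])).reshape(-1,2)
    P=(np.c_[n,np.ones(len(n))]*d.reshape(-1,1))@T[:3,:3].T+T[:3,3]
    a=np.radians(CY); Q=P[:,:2]-CO; C=np.c_[Q@[np.cos(a),np.sin(a)],Q@[-np.sin(a),np.cos(a)]]
    ok=(P[:,2]>.025)&(P[:,2]<.037)&(abs(C[:,1]-ly)<.025)&(C[:,0]>-.06)&(C[:,0]<.02)&(d.ravel()>0)
    xs=C[ok,0]; ys=C[ok,1]
    return [np.percentile(xs[abs(ys-ly-o)<.003],99.5) for o in (-.014,0,.014)] if ok.sum()>50 else None, np.median(P[ok,2]) if ok.any() else None
E
python3 - <<'E'
from h import *
np.set_printoptions(precision=4,suppress=True)
q=down(np.radians(CY-90)); move_gripper(0.0,30)
off=.0015
def T(x,ly,z): P=c2w(x,ly+off); return [*P,z]
ly=.075
movep(T(-.108,ly,.08),q); print(servo_line(T(-.108,ly,.024),speed=.1,f_stop=8),observe()["tool_pos"],observe()["width"])
servo_line(T(-.095,ly,.024),speed=.06); print(servo_line(T(-.066,ly,.024),speed=.04,f_stop=15))
dwell(.3)
st,p,d=snap("wrist","w7.png"); print(w2c(st["tool_pos"]),st["force"],st["time"])
for l in label(p,"g",st,z=.032): print(l,w2c(l[0]))
print(linefit(p,st,.05,.10),linefit(p,st,-.03,.03),front(d,st,ly))
E
```

```text
False [ 0.4105 -0.0954  0.0245] -0.0012453703512422638
False
[-0.0661  0.0765] [-0.1836  0.3507 -0.303 ] 25.225
(array([ 0.4889, -0.0958]), 0.85258549451828, (41.48488998413086, 31.549211502075195), array([280.2177, 197.0076])) [-0.029   0.0746]
(np.float64(-5.825273774364166e-05), np.int64(456)) (np.float64(5.0524148269381533e-05), np.int64(455)) ([np.float64(-0.0039784834110680916), np.float64(-0.003985651712014914), np.float64(-0.0040018332259806316)], np.float64(0.03227363373104636))
```

View pics/w7.png

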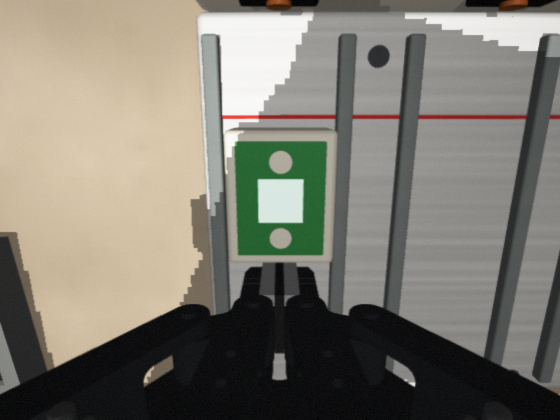

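Green's front edge (row 129) is 4.0 mm short of the line (row 117); the label and depth measurements agree. Push the rest.

```bash
cat > push.py <<'E'
from h import *
np.set_printoptions(precision=4,suppress=True)
q=down(np.radians(CY-90)); off=.0015
def T(x,ly,z): P=c2w(x,ly+off); return [*P,z]
def meas(c,ly,fn):
    dwell(.3); st,p,d=snap("wrist",fn)
    L=label(p,c,st,z=.032)[0]; l1=linefit(p,st,ly-.03,ly+.03); f=front(d,st,ly)
    print(fn,"tcp",w2c(st["tool_pos"]),"label front",w2c(L[0])[0]+.025,"yaw",L[1],"line",l1,"front",np.round(f[0],4),"t",st["time"])
    return w2c(L[0])[0]+.025, np.mean(f[0])
E
python3 - <<'E'
from push import *
ly=.075; x=w2c(observe()["tool_pos"])[0]
servo_line(T(x+.0036,ly,.024),speed=.02,f_stop=15); f=meas("g",ly,"w8.png")
E
```

```text
w8.png tcp [-0.0625  0.0765] label front -0.0007519770347168067 yaw 0.863591194152832 line (np.float64(-6.380766614264627e-05), np.int64(569)) front [-0.0008 -0.0008 -0.0008] t 25.9
```

View pics/w8.png

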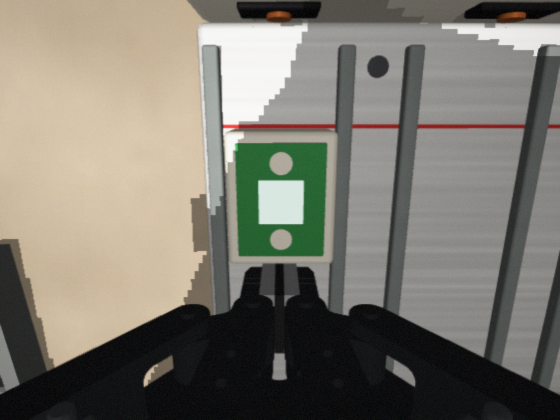

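The gap is 0.8 mm; finish green. Then do the same for yellow.

Run:
```python
from push import *
ly=.075; x=w2c(observe()["tool_pos"])[0]
servo_line(T(x+.0008,ly,.024),speed=.02,f_stop=15); f=meas("g",ly,"w9.png")
x=w2c(observe()["tool_pos"])[0]
servo_line(T(x-.02,ly,.024),speed=.08); servo_line(T(x-.02,ly,.09),speed=.2)
ly=-.075
movep(T(-.108,ly,.09),q); servo_line(T(-.108,ly,.024),speed=.12,f_stop=8)
servo_line(T(-.095,ly,.024),speed=.06); print(servo_line(T(-.066,ly,.024),speed=.04,f_stop=15))
f=meas("y",ly,"w10.png")
g=-max(f)
if 0<g<.008 and abs(f[0]-f[1])<.001:
    x=w2c(observe()["tool_pos"])[0]; servo_line(T(x+g-.0005,ly,.024),speed=.02,f_stop=15); f=meas("y",ly,"w11.png")
```

```text
w9.png tcp [-0.0617  0.0765] label front -0.0005137208783634259 yaw 0.8516634106636047 line (np.float64(-1.544745615842557e-05), np.int64(539)) front [-0.0006 -0.0006 -0.0007] t 26.5
False
w10.png tcp [-0.0661 -0.0735] label front -0.003991764527854859 yaw 0.8397950530052185 line (np.float64(0.0001269820611927352), np.int64(574)) front [-0.0041 -0.004  -0.0041] t 30.3333
w11.png tcp [-0.0627 -0.0735] label front -0.0012516282424076056 yaw 0.8910574316978455 line (np.float64(-3.345782564187652e-05), np.int64(458)) front [-0.001  -0.0011 -0.0011] t 31.0
```

View pics/w9.png

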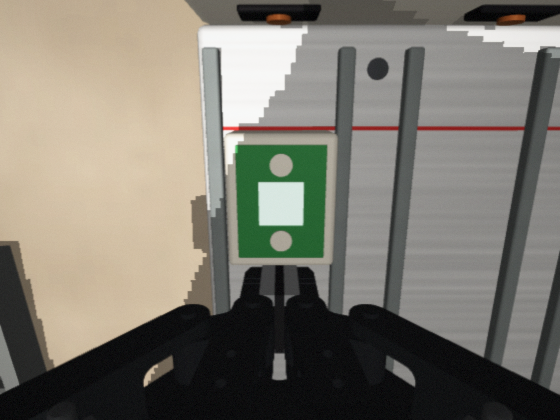

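View pics/w11.png

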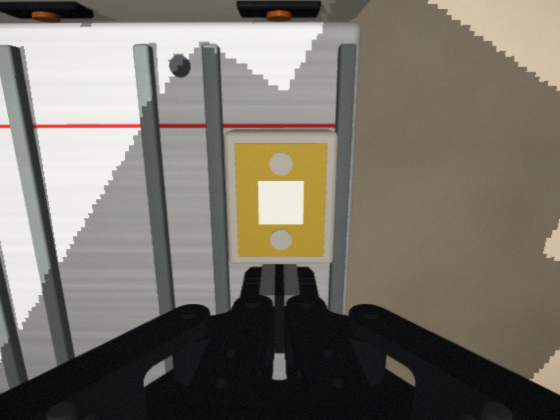

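Run:
```python
from push import *
ly=-.075; x=w2c(observe()["tool_pos"])[0]
servo_line(T(x+.0011,ly,.024),speed=.02,f_stop=15); f=meas("y",ly,"w12.png")
p=cv2.imread("pics/w9.png")[110:150,205:360]; r=cv2.imread("pics/w12.png")[110:150,205:360]
cv2.imwrite("pics/z.png",cv2.resize(np.vstack([p,r]),None,fx=5,fy=5,interpolation=cv2.INTER_NEAREST))
```

```text
w12.png tcp [-0.0616 -0.0735] label front -0.0005460150522670487 yaw 0.9128206968307495 line (np.float64(0.00024296764151310736), np.int64(475)) front [-0.0004 -0.0005 -0.0005] t 31.6
```

View pics/z.png

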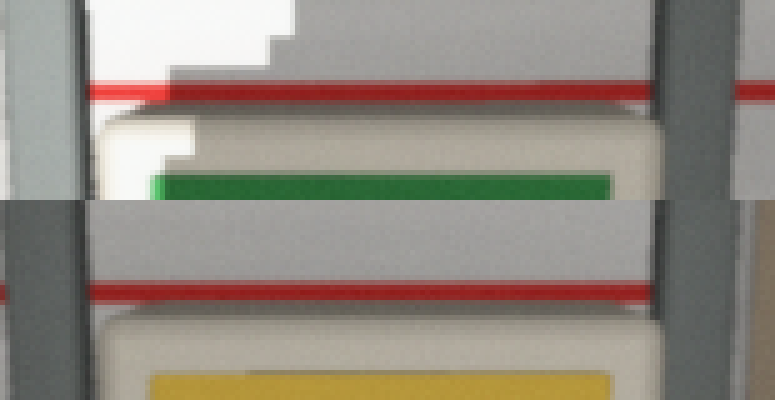

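Both front faces now touch the near edge of the line, with centres about 0.5 mm short. One last nudge of 0.5 mm each puts the edge on the line's middle.

Run:
```python
from push import *
ly=-.075; x=w2c(observe()["tool_pos"])[0]
servo_line(T(x+.0005,ly,.024),speed=.02,f_stop=15); f=meas("y",ly,"w13.png")
x=w2c(observe()["tool_pos"])[0]; print(x)
servo_line(T(x-.02,ly,.024),speed=.08); servo_line(T(x-.02,ly,.09),speed=.2)
ly=.075
movep(T(-.085,ly,.09),q); servo_line(T(-.085,ly,.024),speed=.12,f_stop=8)
servo_line(T(-.065,ly,.024),speed=.06); servo_line(T(-.0612,ly,.024),speed=.02,f_stop=15)
f=meas("g",ly,"w14.png")
x=w2c(observe()["tool_pos"])[0]; print(x)
servo_line(T(x-.02,ly,.024),speed=.08); servo_line(T(x-.02,ly,.09),speed=.2)
movep(T(-.085,0,.20),q)
st,p,d=snap("wrist","w15.png")
for c,l in (("g",.075),("y",-.075)):
    L=label(p,c,st,z=.032)[0]; print(c,w2c(L[0])+[.025,0],L[1],linefit(p,st,l-.03,l+.03))
snap("top","t15.png",(290,170,450,260),5)
p=cv2.imread("pics/w13.png")[110:150,205:360]; r=cv2.imread("pics/w14.png")[110:150,205:360]
cv2.imwrite("pics/z2.png",cv2.resize(np.vstack([p,r]),None,fx=5,fy=5,interpolation=cv2.INTER_NEAREST))
```

```text
w13.png tcp [-0.061  -0.0735] label front -2.3429983302621776e-05 yaw 0.8532413244247437 line (np.float64(0.0001953727707009335), np.int64(361)) front [-0.0001 -0.     -0.0001] t 32.2
-0.06099460751009954
w14.png tcp [-0.0613  0.0765] label front 0.00012061411716998358 yaw 0.8841537237167358 line (np.float64(0.00031525217504224277), np.int64(369)) front [0.0002 0.0002 0.0002] t 35.6083
-0.06127685937059432
g [-0.0219  0.0736] 0.8575473427772522 (np.float64(-0.0003724071836702373), np.int64(110))
y [-0.0003 -0.0751] 0.8342697620391846 (np.float64(-0.0003619713090022356), np.int64(11))
```

View pics/z2.png

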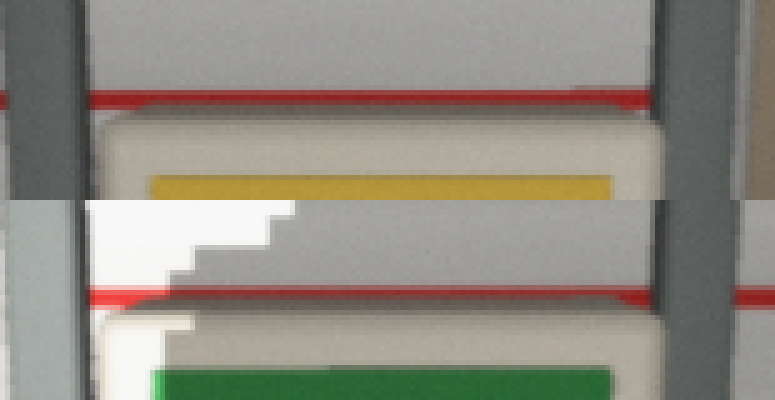

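View pics/w15.png

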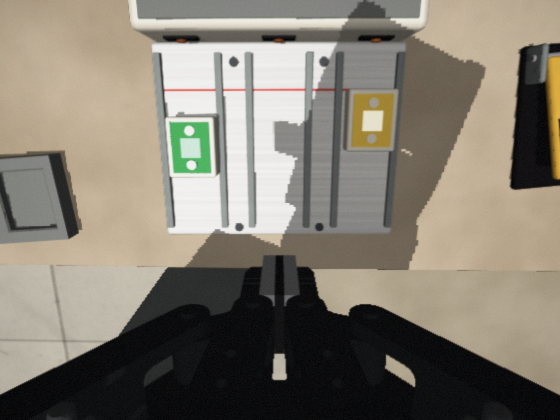

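View pics/t15.png

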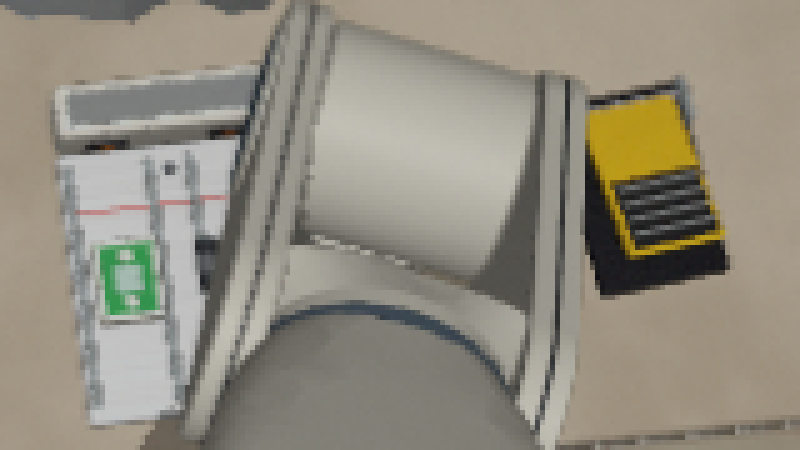

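Green was at the line at t=35.6, but is now 22 mm back, still in its lane. That is the announced knock. Push it up again.

Run:
```python
from push import *
ly=.075
movep(T(-.105,ly,.09),q); servo_line(T(-.105,ly,.024),speed=.12,f_stop=8)
servo_line(T(-.088,ly,.024),speed=.06); servo_line(T(-.0635,ly,.024),speed=.04,f_stop=15); f=meas("g",ly,"w16.png")
g=-np.mean(f)
if 0<g<.005:
    x=w2c(observe()["tool_pos"])[0]; servo_line(T(x+g,ly,.024),speed=.02,f_stop=15); f=meas("g",ly,"w17.png")
x=w2c(observe()["tool_pos"])[0]
servo_line(T(x-.02,ly,.024),speed=.08); servo_line(T(x-.02,ly,.09),speed=.2)
movep([.42,-.40,.25],down(np.radians(-90)))
st,p,d=snap("wrist","w18.png")
snap("top","t18.png",(290,170,450,260),5)
for c,l in (("g",.075),("y",-.075)):
  for L in label(p,c,st,z=.032): print(c,w2c(L[0])+[.025,0],L[1],L[2],linefit(p,st,l-.03,l+.03))
```

```text
w16.png tcp [-0.0636  0.0765] label front -0.0011204847173521652 yaw 0.8478309512138367 line (np.float64(5.13530851350444e-05), np.int64(524)) front [-0.0012 -0.0012 -0.0012] t 40.0333
w17.png tcp [-0.0624  0.0765] label front -0.0012159439528139047 yaw 0.857686460018158 line (np.float64(-7.131421444997024e-06), np.int64(580)) front [-0.0012 -0.0012 -0.0012] t 40.6333
y [ 0.0193 -0.2494] 5.511468887329102 (61.66250228881836, 56.37046813964844) (np.float64(0.0003678394164667337), np.int64(2))
y [-0.0001 -0.0754] 1.3628716468811035 (40.92741012573242, 31.176137924194336) (np.float64(0.0003678394164667337), np.int64(2))
```

View pics/w18.png

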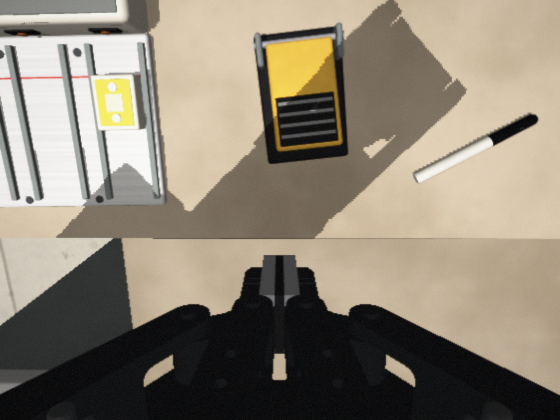

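View pics/t18.png

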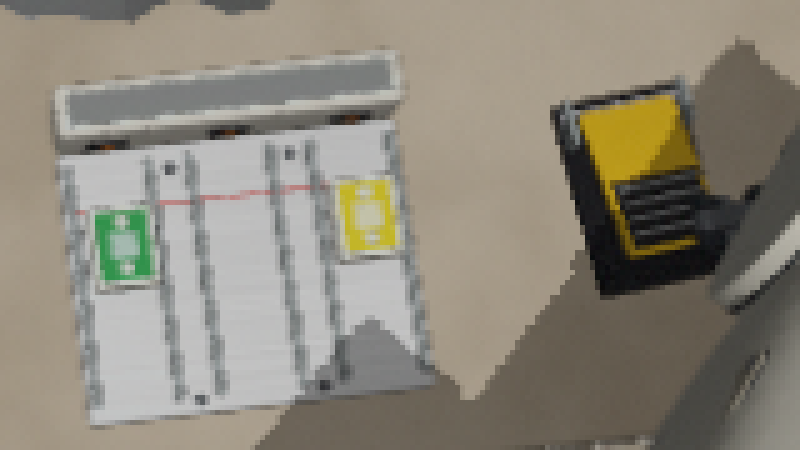

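Green stopped 1.2 mm short: it had coasted off the finger, so the second nudge did not reach it. Nudge it again. I take the treadle position from this view, where the pad is centred at (309,121) and the hinge ears are at (260,45) and (340,40).

Run:
```python
from push import *
st=observe(); p,d=camera("wrist")
hsv=cv2.cvtColor(p,cv2.COLOR_RGB2HSV); m=cv2.inRange(hsv,(18,140,60),(34,255,255)); m[:, :240]=0; m[:,360:]=0
m=cv2.morphologyEx(m,cv2.MORPH_CLOSE,np.ones((45,45)))
k=max(cv2.findContours(m,cv2.RETR_EXTERNAL,cv2.CHAIN_APPROX_NONE)[0],key=cv2.contourArea)
W=cast("wrist",k[:,0,:].astype(float),.043,st)[:,:2]*1000
print(cv2.minAreaRect(W.astype(np.float32)), cv2.minAreaRect(k))
mm,T4=cam_pose("wrist",st)
for u,v in [(309,70),(300,50),(309,97),(308,121),(309,148),(262,60)]:
    n=cv2.undistortPoints(np.array([[[u,v]]],float),mm["K"],np.array([mm["k1"],0,0,0,0]))[0,0]; print((u,v),T4[:3,:3]@(np.r_[n,1]*d[v,u])+T4[:3,3])
ly=.075
movep(T(-.085,ly,.12),q); servo_line(T(-.085,ly,.024),speed=.15,f_stop=8)
servo_line(T(-.066,ly,.024),speed=.06); servo_line(T(-.0618,ly,.024),speed=.015,f_stop=15); f=meas("g",ly,"w19.png")
p=cv2.imread("pics/w17.png")[110:150,205:360]; r=cv2.imread("pics/w19.png")[110:150,205:360]
cv2.imwrite("pics/z3.png",cv2.resize(np.vstack([p,r]),None,fx=5,fy=5,interpolation=cv2.INTER_NEAREST))
```

```text
((500.12762451171875, -422.4591979980469), (93.1507797241211, 62.00531768798828), 6.628462314605713) ((304.0984802246094, 94.65289306640625), (108.32099151611328, 68.01466369628906), 83.774169921875)
(309, 70) [ 0.5239 -0.4268  0.0291]
(300, 50) [ 0.5417 -0.4185  0.0236]
(309, 97) [ 0.5    -0.4269  0.0353]
(308, 121) [ 0.4788 -0.426   0.042 ]
(309, 148) [ 0.4543 -0.4275  0.0419]
(262, 60) [ 0.5327 -0.3836  0.0263]
w19.png tcp [-0.0619  0.0765] label front -0.00048817223657969186 yaw 0.8725894689559937 line (np.float64(-3.090816961475773e-05), np.int64(467)) front [-0.0005 -0.0005 -0.0006] t 46.2667
```

View pics/z3.png

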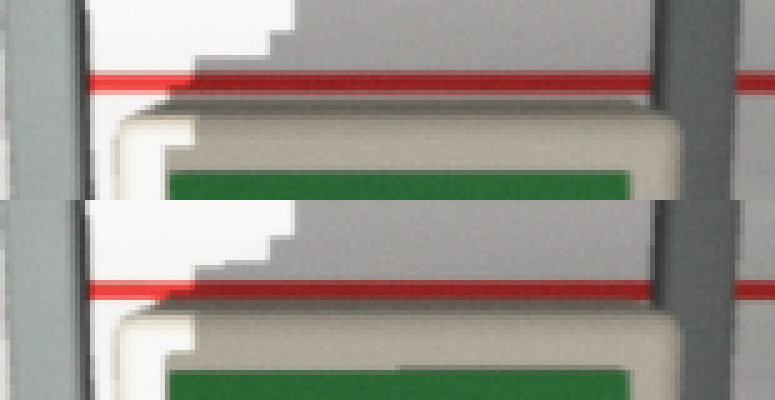

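Run:
```python
from push import *
ly=.075; x=w2c(observe()["tool_pos"])[0]
servo_line(T(x+.0005,ly,.024),speed=.015,f_stop=15); f=meas("g",ly,"w20.png")
x=w2c(observe()["tool_pos"])[0]
servo_line(T(x-.02,ly,.024),speed=.08); servo_line(T(x-.02,ly,.12),speed=.2)
# look at both lined up
movep(T(-.10,0,.16),q); st,p,d=snap("wrist","w21.png")
for c in "gy": 
    L=label(p,c,st,z=.032)[0]; print(c,w2c(L[0])+[.025,0],L[1])
print(linefit(p,st,-.02,.02),front(d,st,.075),front(d,st,-.075))
```

```text
w20.png tcp [-0.0613  0.0765] label front -0.00048265483788186014 yaw 0.8568280935287476 line (np.float64(0.00010020523143670164), np.int64(477)) front [-0.0003 -0.0003 -0.0004] t 46.8667
g [-0.0006  0.0736] 0.6766733527183533
y [ 0.0001 -0.0751] 0.8148975968360901
(np.float64(-0.0001831594187154045), np.int64(166)) ([np.float64(-0.0009465077868994482), np.float64(-0.0008954538964597059), np.float64(-0.0007438964026446452)], np.float64(0.032187001765641376)) ([np.float64(-0.0005132862959910364), np.float64(-0.000547354269494225), np.float64(-0.0004463436437357704)], np.float64(0.032160622666387584))
```

View pics/w21.png

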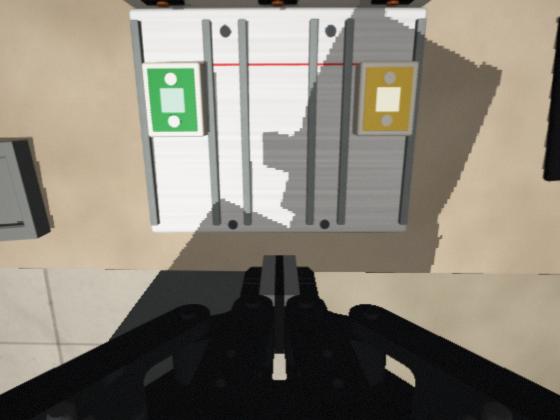

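Both are at the line: green about -0.4 mm, yellow about 0. Press the treadle.

Run:
```python
from push import *
qp=down(np.radians(6.6-90)); x,y=.4737,-.4246
movep([x,y,.12],qp); servo_line([x,y,.060],speed=.12)
f0=observe()["force"][2]
print(servo_line([x,y,.045],speed=.03,f_stop=2), observe()["tool_pos"],observe()["force"][2]-f0)
print(servo_line([x,y,.026],speed=.02,f_stop=16), observe()["tool_pos"],observe()["force"]-[0,0,f0])
for i in range(4): dwell(.4); s=observe(); print(s["time"],s["tool_pos"],s["force"][2]-f0)
snap("side","s22.png",(280,270,400,360),5)
```

```text
True [ 0.4739 -0.4249  0.0501] 1.180063240229027
True [ 0.4733 -0.4248  0.035 ] [-2.1239  2.6537 11.5424]
51.7333 [ 0.4733 -0.4248  0.0351] 10.744978472723458
52.1333 [ 0.4733 -0.4248  0.0351] 10.579571866964264
52.5333 [ 0.4733 -0.4248  0.0351] 9.957757339025745
52.9333 [ 0.4733 -0.4248  0.0351] 10.44084989870976
```

View pics/s22.png

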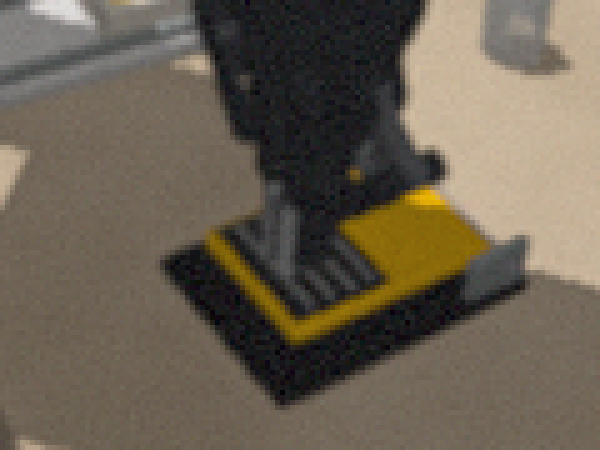

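The pad travelled about 15.5 mm and the force reached 10.5 N, above the 6.6 N needed, held over 1.2 s. Press slightly more for certainty, release, then pick yellow and look at the empty tray on the way.

Run:
```python
from push import *
x,y=.4737,-.4246
servo_line([x,y,.0335],speed=.02,f_stop=15); dwell(1.3); print(observe()["tool_pos"],observe()["force"])
servo_line([x,y,.07],speed=.06); servo_line([x,y,.14],speed=.2); print("up F",observe()["force"])
movep(T(-.10,0,.18),q); st,p,d=snap("wrist","w23.png"); C={}
for c in "gy":
    L=label(p,c,st,z=.032)[0]; C[c]=L[0]; print(c,w2c(L[0])+[.025,0],L[1])
pick(C["y"]+[0,.0015],CY,.0303)
o,a=inhand("y")
movep([.40,.13,.20],down(np.radians(4.7-90))); snap("wrist","w24.png"); st=observe(); np.save("st24.npy",st,allow_pickle=True); print(st["width"],st["time"])
```

```text
[ 0.4733 -0.4248  0.0348] [-5.7582  1.5349 17.8704]
up F [-0.487   0.0634 -1.0546]
g [-0.0005  0.0732] 0.7973892688751221
y [ 0.0003 -0.0757] 0.8528336882591248
hit False grip w 0.44651281183427455 F [-1.1132  0.1369  3.1854] z 0.03070892044469742
lift w 0.4532565664800186 t 60.375
inhand off tool [-0.0001  0.0014] size (41.379032135009766, 31.487075805664062) cart yaw - tool x yaw 0.026946793757129273
0.44854174786135503 61.9583
```

View pics/w24.png

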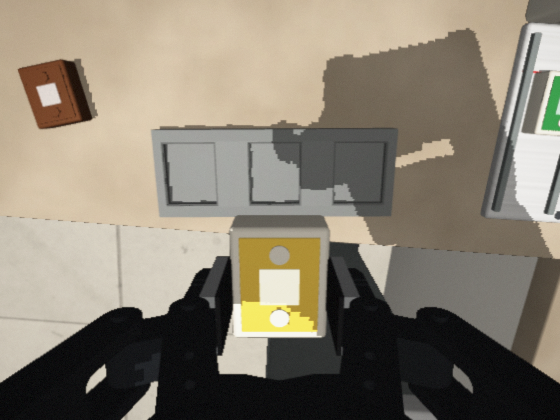

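View pics/w23.png

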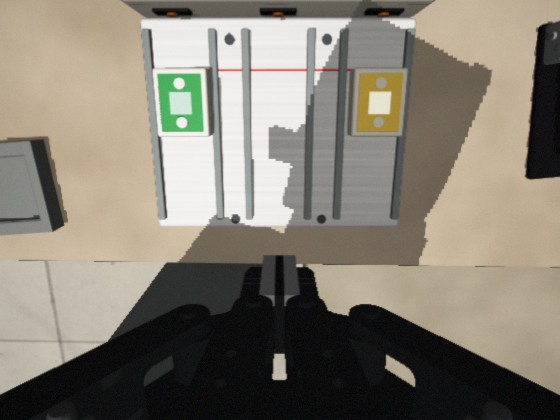

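Yellow is held; the tray's three pockets are empty and level in view at about (191,172), (275,172) and (360,172). Zoom in for the pocket edges.

Run:
```python
import cv2
p=cv2.imread("pics/w24.png")[120:225,145:405]; cv2.imwrite("pics/z4.png",cv2.resize(p,None,fx=3,fy=3,interpolation=cv2.INTER_NEAREST))
```

```text
(no output)
```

View pics/z4.png

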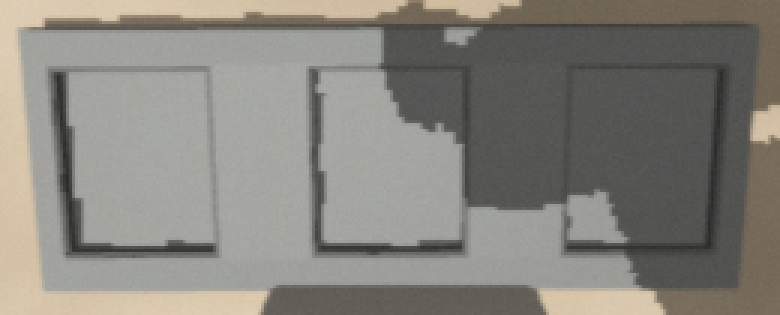

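Run:
```python
from h import *
np.set_printoptions(precision=4,suppress=True)
st=observe()
for n,k in {"L":[(49,68),(212,68),(217,256),(67,256)],"M":[(309,68),(468,67),(466,254),(313,255)],"R":[(567,67),(727,67),(713,251),(564,253)]}.items():
    W=cast("wrist",np.array(k)/3+[145,120],.018,st)[:,:2]; e=[np.linalg.norm(W[i]-W[(i+1)%4]) for i in range(4)]; a=np.degrees(np.arctan2(*( (W[0]+W[1]-W[2]-W[3])[::-1])))
    print(n,W.mean(0),np.array(e)*1000,a)
k=np.array([(20,30),(757,30),(739,289),(44,289)])/3+[145,120]; W=cast("wrist",k,.018,st)[:,:2]; print("tray",W.mean(0))
```

```text
L [0.4075 0.2071] [46.9617 55.9305 45.2978 55.9552] 4.360577237825894
M [0.4139 0.1329] [45.7366 55.5665 46.1211 55.5966] 4.782893059880416
R [0.4204 0.0585] [46.065  54.6653 44.8977 55.278 ] 5.469656205173849
tray [0.4138 0.1326]
```

Run:
```python
from push import *
print(observe()["width"]); o,a=inhand("y")
if np.linalg.norm(o-[0,.0015])<.002:
    place(.4139,.1331,4.9,o,.0287)
    x=.40; movep([.40,.12,.2],down(np.radians(4.7-90))); st,p,d=snap("wrist","w25.png"); L=label(p,"y",st)[0]; print(L, st["width"])
    v,u=L[3][::-1].astype(int)
    m,T4=cam_pose("wrist",st)
    for du,dv in [(-20,-25),(20,-25),(-20,25),(20,25),(0,0)]:
        n=cv2.undistortPoints(np.array([[[u+du,v+dv]]],float),m["K"],np.array([m["k1"],0,0,0,0]))[0,0]; print(T4[:3,:3]@(np.r_[n,1]*d[v+dv,u+du])+T4[:3,3])
```

```text
0.44854174786135503
inhand off tool [-0.0002  0.0015] size (41.397640228271484, 31.500457763671875) cart yaw - tool x yaw 0.03243387057867775
contact True z [0.4142 0.1346 0.0287] F [-1.3047  0.4906  8.3456] w 0.44684816259138505
t 64.6583
(array([0.4142, 0.1332]), 4.801962375640869, (40.37515640258789, 30.39395523071289), array([263.528 , 174.7764])) 0.63744251443252
[0.4345 0.1516 0.0291]
[0.4372 0.1182 0.0288]
[0.3918 0.1491 0.0303]
[0.3946 0.1146 0.0302]
[0.4149 0.1334 0.0296]
```

View pics/w25.png

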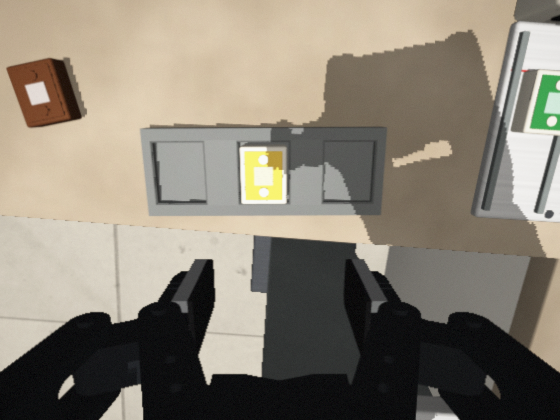

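Yellow is seated flat (top at 29–30 mm, released at exactly the predicted height), shown at (263,175). Now green.

Run:
```python
from push import *
movep(T(-.10,.05,.18),q); st=observe(); p,d=camera("wrist")
L=label(p,"g",st,z=.032)[0]; print(w2c(L[0]),L[1])
pick(L[0]+[0,.0015],CY,.0303)
o,a=inhand("g"); s=observe(); print(s["width"])
if np.linalg.norm(o-[0,.0015])<.002:
    place(.4206,.0586,4.9,o,.0287)
    movep([.40,.10,.2],down(np.radians(4.7-90))); st,p,d=snap("wrist","w26.png")
    m,T4=cam_pose("wrist",st)
    for c in "gy":
        L=label(p,c,st)[0]; print(c,L)
        v,u=L[3][::-1].astype(int)
        for du,dv in [(-20,-25),(20,-25),(-20,25),(20,25),(0,0)]:
            n=cv2.undistortPoints(np.array([[[u+du,v+dv]]],float),m["K"],np.array([m["k1"],0,0,0,0]))[0,0]; print((T4[:3,:3]@(np.r_[n,1]*d[v+dv,u+du])+T4[:3,3])[2])
    snap("top","t26.png"); snap("side","s26.png")
```

```text
[-0.0256  0.0736] 0.806647002696991
hit False grip w 0.44558198402729726 F [-0.8058  0.3378  4.7324] z 0.03066995034042715
lift w 0.44801181740075363 t 69.2917
inhand off tool [0.0004 0.0015] size (41.31202697753906, 31.291770935058594) cart yaw - tool x yaw 0.02916927060070751
0.4514615272571405
contact True z [0.4204 0.0601 0.0286] F [-0.2349 -0.8898  6.3124] w 0.4475711104701742
t 72.2333
g (array([0.4203, 0.0586]), 4.790771961212158, (40.219947814941406, 30.99418067932129), array([328.2061, 172.3576]))
0.029528885896235424
0.030268338347923973
0.029602383103350893
0.029514858716061187
0.03133984105424603
y (array([0.4136, 0.133 ]), 4.765726089477539, (39.3939323425293, 30.26259422302246), array([240.2174, 172.8571]))
0.029093275420910336
0.030719087436806014
0.0298651060403487
0.0304048580580622
0.03143936133261738
```

View pics/w26.png

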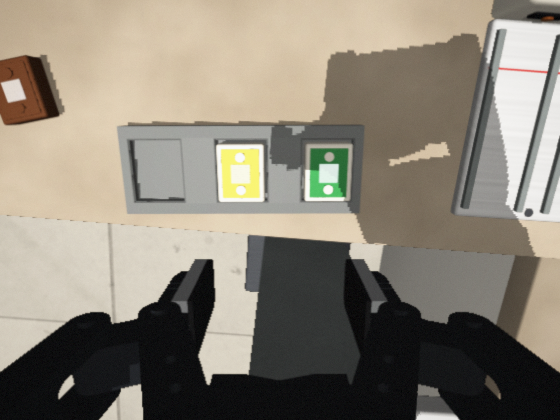

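View pics/s26.png

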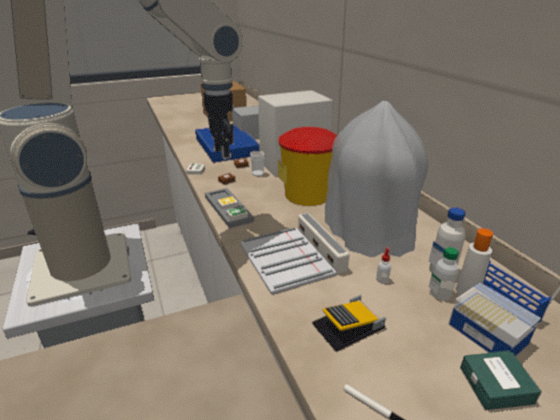

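View pics/t26.png

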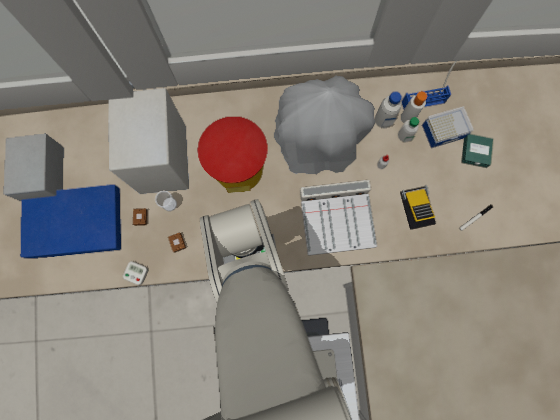

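Both cartridges are seated flat in the tray, the coder is empty, and the treadle is up. The cup (167,200), timer (134,272) and dropper (383,161) are where they started, and the gripper is open and clear. Handing in.

```bash
python3 -c "
from plant import *
print(finish_job())"
```

```text
the job is handed in; nothing more can be done
None
```

The job is done and handed in after about 72 s of robot time. Two cartridges were present, green and yellow; blue was absent.

**Lining up:** I laid green in lane +75 and yellow in lane -75, then pushed each to the red line. Green was knocked 22 mm back once it was lined up, so I pushed it up again. In the last check before the press, green's front edge read 0.3 to 0.9 mm short of the line. Yellow's read between 0.5 mm short and 0.1 mm past, depending on the view and method.

**Treadle:** I pressed it down about 15.5 mm to its stop, with over 10 N on it against the 6.6 N needed, held it for more than 2.5 s, then let it come up.

**Final checks:**
- **Cartridges:** both sit flat in their own pockets, yellow in the middle and green at the coder end. Their tops read 29 to 31 mm, against 30 mm expected.
- **Bystanders:** the timer, dropper bottle, specimen cup and brown look-alikes appear unmoved in the last pictures.
- **Robot:** the gripper was open and clear of everything.

No check failed at the end.

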